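Make room for the red spice canister

ROBOT

A 7-joint arm with a two-finger parallel gripper is mounted at the origin on the work surface. World frame = base frame: x ahead of the robot, y to its left, z up, the work surface at z = 0. Lengths are in m, angles in rad, forces in N, time in s.
With the tool pointing down it reaches from about 0.425 to 0.95 m from the base axis. Payload 16.7 kg.
Tool frame: the origin (TCP) lies at the very end of the fingers, on their centre line; the grasp point (between the pads) lies 19 mm behind it (env.grasp_offset is the y of the grasp point in the tool frame, in m); y points along the fingers, x is the direction in which the jaws open and shut, and the axes are right-handed (so a half turn about y gives the same grasp; the last joint's range is limited). The gripper opens to 94 mm and grips with 3 to 60 N. Pads are 16 mm wide; open, the fingers measure 119 mm over their backs; the gripper's body (75 mm by 177 mm) begins 78 mm behind the grasp point.
Start: joints at [-1.377, 0.426, 0.074, 1.606, -0.034, 1.111, -0.067], TCP at [0.228, 0.635, 0.205] pointing down, gripper open.
Joint ranges: [-2.85, 2.85], [-0.5, 2.14], [-1.23, 1.37], [0.21, 2.46], [-1.02, 4.16], [0.16, 2.05], [-2.73, 2.73]. Speed limits (rad/s): [1.89, 1.89, 2.39, 2.39, 3.01, 3.01, 3.01].

INTERFACE

Orientations are given as a unit quaternion [x, y, z, w].
In Python, from bench import observe, get_image, env gives the robot as it stands.
- The arm moves only by the tool arm_command, never from a script. Its argument "deltas" is a list of rows, each an object with "twist": the turn, a rotation vector about the world's x, y, z scaled (see below), a list of three; "translation": the shift along the world's x, y, z scaled (see below), a list of three; "hand": the gripper command: -1 is shut, 1 is fully open, values between are in proportion. A call has 1 to 5 rows; each row is the pose to reach, as a shift and turn from the pose measured when the call began; what a row does not reach only later rows make up. The controller multiplies each number of a shift by 0.2 m and each number of a turn by 60 degrees. A row lasts 1/10 s, in which the tool goes at most 50 mm and 8.59 degrees, less where a joint would pass 70% of its speed; a pose out of reach is approached as far as the arm can. A call with a number of a shift or a turn outside -1 to 1 is refused whole. A call with a gripper value outside its range is refused whole. The fingers move at their own pace and stop on an object; "grip_force" is the grip in N (left out, the last holds). Time passes only in rows, so rows that repeat a pose let the fingers close. It gives the time, the measured TCP pose, the force and the opening at its end, in the units of the state.
- observe(): the state, without advancing time (a new reading comes with each control period).
- get_image(name): name is "scene" or "top" or "wrist"; returns a dict with "img" (480x640x3 uint8, red, green, blue), "z_map" (480x640 float32, m along the optical axis (not along the pixel's ray), 0 where there is no reading), "fx", "fy", "cx", "cy" (pixels), "extrinsics" (4x4, takes a point from camera to world coordinates). Camera axes: x right, y up, looking along -z (the intrinsics and any distortion apply to the point x, -y, -z); pixel columns grow to the right and rows downward; lengths in m; the calibration is good to about 2 mm. A picture is of the moment at which its call begins.
- env.close_job(): hands the job in, once; it reports no verdict.
The state is a dict: "t": time; "joint_pos": joint angles; "qvel": joint speeds; "tau": joint torques, N m; "ee_pos": TCP position; "eef_rot": TCP orientation; "wrist_force": force on the tool from outside, world axes, zero at the start; "torque": the same for the moment, N m; "width": finger opening in m.
Only numpy, scipy, OpenCV 4.12 (cv2) and the standard library are available. Lean on these libraries where they do the work, as an engineer would, in place of code of your own. Each camera call takes 0.05 s, during which the arm holds its last target.

TASK

The red spice canister belongs in the wooden rack between the green and the yellow one, but those stand tight together. Slide the neighbours apart along the rack without lifting them out or tipping them over, then lower the red canister into the gap (do not drop it) and leave it standing on the rack's floor between green and yellow, upright and square with the row.

Things in the scene. Friction and masses are not known exactly. Their poses are not given: they have to be found in the camera images.
- rack: Low open wooden tray, lacquered (slippery), fixed, 80 x 352 x 20 mm outside, walls and floor 6 mm thick, so 340 mm long inside. Origin: centre of underside; y along the row, z up. Holds four equal canisters in a row along y, 0.5 mm apart: green and yellow in the middle (either order), white and grey outside them, which slide along when pushed. Free room: 38 to 108 mm at each end, 146 mm in all.
- can_red: Red square canister, body 48 x 48 x 62 mm, red lid 44 x 44 x 10 mm on top (72 mm in all), about 0.2 kg, rigid, pale label band. Stands on the counter on the robot's side of the rack, turned up to 0.4 rad; a blue and a black one of the same shape stand 0.14 m or more away. Origin: centre of underside; x and y square to its sides, z up.
- can_green: Green square canister, one of the middle two in the rack. Same size and shape as the red one; origin at the centre of its underside, z up, x and y parallel to the rack's within a few degrees at the start.
- can_yellow: Yellow square canister, the other of the middle two in the rack. Same size and shape as the red one; origin at the centre of its underside, z up, x and y parallel to the rack's within a few degrees at the start.
Not all that is in view belongs to the job. Of the things that look like the can_green, the larger one is meant. Of the things that look like the can_yellow, the smaller one is meant.

How it is judged:
By the outcome, as a careful person would: the job done as asked, in the order asked, and still so for the second after the job is handed in, with the robot touching nothing.
It also fails if it takes over 56 s, if anything falls off the work surface, if the arm or the gripper's body presses on something with over 40 N, if the wrist force passes 120 N, or if a joint passes its speed limit or range.

## Working session

There is one attempt and no reset: what is moved stays moved. The work goes in short steps, Python scripts to look and compute and a tool call to move; the robot and the scene stay as the last step left them, time stands still between calls to the robot, and variables do not carry over. Pictures are saved under pics/ and viewed, and the job is handed in when it is done.

Besides the shell and the picture viewer there is one more tool, called after "Call:" as name(argument=value, ...) on one line, values as JSON. arm_command: Moves the arm, as the interface text tells. Its arguments: {"type":"object","properties":{"deltas":{"type":"array"},"grip_force":{"type":"number"}},"required":["deltas"]}

```bash
ls; mkdir -p pics; python3 - <<'E'
from bench import observe,get_image,env
import cv2,numpy as np
print(observe()); print(env.grasp_offset)
for n in ["scene","top"]:
    d=get_image(n); cv2.imwrite(f"pics/{n}0.png",d["img"][:,:,::-1]); np.savez(f"{n}0.npz",**d)
    print(n,d["fx"],d["fy"],d["cx"],d["cy"],d["extrinsics"].round(4).tolist(),[k for k in d], d["z_map"].min(),d["z_map"].max())
E
```

```text
pics
{'t': 0.0, 'joint_pos': array([-1.37649072,  0.42672609,  0.07385642,  1.60658334, -0.03411404,
        1.11077442, -0.06707203]), 'qvel': array([-0.0012291 ,  0.00087465,  0.0003762 ,  0.00031734,  0.00211003,
       -0.00131766, -0.00023439]), 'tau': array([ 2.03481788e-03, -9.35835028e+01,  3.66856992e+00, -4.54186678e+01,
       -4.85692732e-02,  2.01768283e-02,  1.08668967e-04]), 'ee_pos': array([0.22740981, 0.63509537, 0.20479015]), 'eef_rot': array([ 0.57843542,  0.40675871, -0.40743654, -0.57788864]), 'wrist_force': array([ 0.18604865,  0.03296902, -0.2087306 ]), 'torque': array([ 0.04748928,  0.00161027, -0.01262374]), 'width': 0.0938585990072702}
-0.0188
scene 449.44870182051295 449.44870182051295 322.2600361134691 242.57093459917326 [[0.1927, -0.8491, 0.4918, 0.8613], [0.9812, 0.1696, -0.0917, -0.0287], [-0.0055, 0.5002, 0.8659, 0.6876], [0.0, 0.0, 0.0, 1.0]] ['img', 'z_map', 'fx', 'fy', 'cx', 'cy', 'extrinsics'] 0.0 2.4371371
top 540.7795978198693 540.7795978198693 311.4983486651057 237.93301243586086 [[0.0033, 0.9965, -0.0834, 0.4182], [-0.9999, 0.0047, 0.0166, 0.0189], [0.017, 0.0833, 0.9964, 0.8323], [0.0, 0.0, 0.0, 1.0]] ['img', 'z_map', 'fx', 'fy', 'cx', 'cy', 'extrinsics'] 0.0 0.87812656
```

View pics/scene0.png

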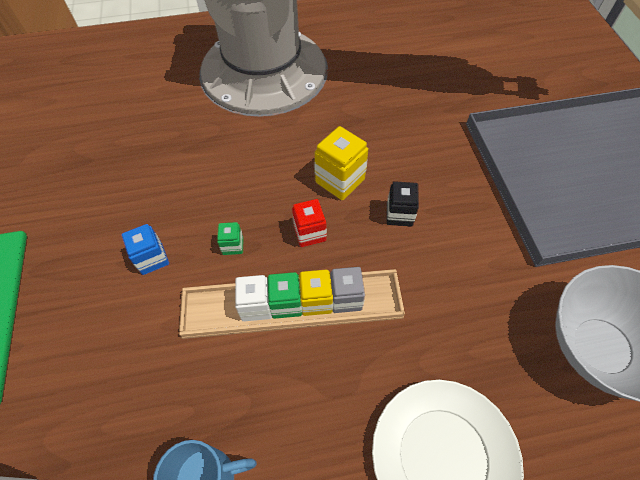

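View pics/top0.png

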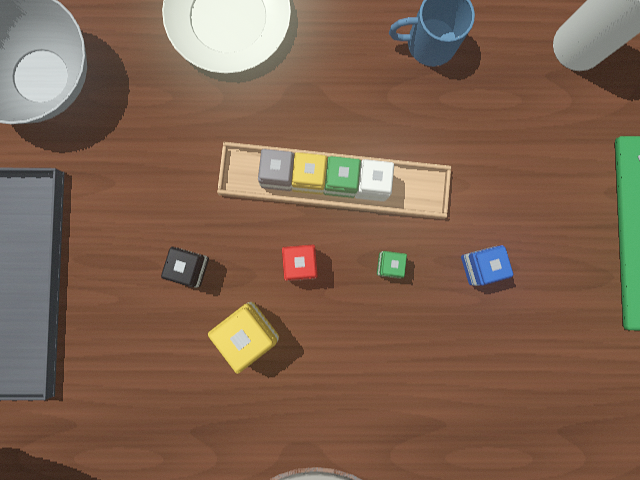

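```bash
cat > h.py <<'E'
import numpy as np,cv2
def cloud(d):
    v,u=np.mgrid[0:480,0:640]; z=d["z_map"]
    P=np.stack([(u-d["cx"])/d["fx"]*z,-(v-d["cy"])/d["fy"]*z,-z],-1)
    E=d["extrinsics"]; W=P@E[:3,:3].T+E[:3,3]; W[z<=0]=np.nan
    return W
def masks(d):
    h=cv2.cvtColor(d["img"],cv2.COLOR_RGB2HSV); H,S,V=h[...,0],h[...,1],h[...,2]
    return dict(green=(H>45)&(H<80)&(S>110)&(V>60),yellow=(H>20)&(H<35)&(S>150)&(V>120),
      red=((H<4)|(H>174))&(S>180)&(V>120),grayish=(S<45)&(V>85),any=(V>=0))
def rects(d,cols=("green","yellow","red","grayish"),zr=(0.06,0.09),names=True,minA=150,xr=(.3,.8),yr=(-.4,.45)):
    W=cloud(d);M=masks(d);out=[]
    for c in cols:
        m=(M[c]&(W[...,2]>zr[0])&(W[...,2]<zr[1])&(W[...,0]>xr[0])&(W[...,0]<xr[1])&(W[...,1]>yr[0])&(W[...,1]<yr[1])).astype(np.uint8)
        cs,_=cv2.findContours(m,cv2.RETR_EXTERNAL,cv2.CHAIN_APPROX_NONE)
        for k in cs:
            if cv2.contourArea(k)<minA: continue
            px=k[:,0]; p=W[px[:,1],px[:,0]]
            full=np.zeros_like(m);cv2.drawContours(full,[k],-1,1,-1);zz=np.nanmedian(W[...,2][full>0])
            r=cv2.minAreaRect((p[:,:2]*1000).astype(np.float32))
            a=r[2]%90; a=a-90 if a>45 else a
            out.append((c,px.mean(0).round(),np.round(np.array(r[0])/1000,4),np.round(r[1],1),round(a,1),round(float(zz),4)))
            print(*out[-1])
    return out
E
python3 - <<'E'
from h import *
for n in ["top","scene"]:
    d=np.load(n+"0.npz"); print(n)
    W=cloud(d); 
    for u,v in ([(300,263),(344,180),(309,170),(394,264),(241,339),(230,195),(420,195),(300,420)] if n=="top" else []): print(u,v,W[v,u].round(4))
    rects(d,zr=(0.035,0.14))
    # lid only
    print("lids");rects(d,zr=(0.0745,0.082),xr=(.5,.7)); rects(d,cols=["red"],zr=(0.068,0.078))
E
```

```text
top
300 263 [0.4464 0.0223 0.0713]
344 180 [ 0.5637 -0.0393  0.0781]
309 170 [0.5777 0.0102 0.0783]
394 264 [ 0.4461 -0.1131  0.0549]
241 339 [0.344 0.1   0.104]
230 195 [0.5537 0.1313 0.0026]
420 195 [ 0.555  -0.1629  0.0053]
300 420 [2.134e-01 2.140e-02 2.000e-04]
green [393. 264.] [ 0.4465 -0.1125] [34.3 32.8] -6.2 0.0533
yellow [257. 339.] [0.3425 0.0778] [47.  90.1] -6.4 0.0896
grayish [240. 340.] [0.3435 0.1011] [20.5 20.9] 38.8 0.1054
grayish [180. 260.] [0.447 0.19 ] [38.5 27.8] -16.2 0.0721
grayish [370. 181.] [ 0.5715 -0.0761] [69.2 47.6] -5.9 0.0774
grayish [277. 170.] [0.584  0.0543] [55.4 45.9] -5.6 0.0772
grayish [58. 82.] [0.7113 0.3788] [ 81.9 181.6] -27.5 0.071
grayish [588.  31.] [ 0.7796 -0.3867] [44.1  7.8] 29.5 0.0928
lids
grayish [377. 175.] [ 0.5713 -0.0863] [43.9 44.3] -5.8 0.078
grayish [275. 165.] [0.5856 0.0581] [44.  43.6] -5.7 0.0778
scene
green [284. 291.] [ 0.5773 -0.0359] [47.7 46.3] -4.6 0.0775
green [228. 234.] [ 0.4482 -0.1112] [35.2 34.3] -6.8 0.0528
yellow [316. 288.] [0.582  0.0121] [47.2 46.3] -5.4 0.0775
yellow [341. 153.] [0.3458 0.1024] [69.1 66.8] 39.1 0.1028
red [308. 216.] [0.4494 0.0255] [48.5 47.2] 4.9 0.0713
grayish [300. 297.] [ 0.5799 -0.0118] [191.6  47.6] -6.0 0.0771
grayish [579. 320.] [0.7076 0.3789] [ 76.5 185.7] -30.7 0.0676
grayish [341. 175.] [0.3677 0.1003] [93.7 46. ] -7.3 0.0505
lids
green [283. 287.] [ 0.5764 -0.0358] [43.6 43.9] -5.2 0.0781
yellow [315. 284.] [0.5813 0.0124] [43.9 43.9] -5.8 0.0781
grayish [250. 290.] [ 0.5717 -0.0837] [43.5 44.3] -6.2 0.0781
grayish [348. 281.] [0.5862 0.0606] [43.8 44.6] -6.3 0.0781
red [308. 212.] [0.4491 0.0255] [43.7 43.4] 5.2 0.0722
```

```bash
python3 - <<'E'
import cv2
i=cv2.imread("pics/top0.png")[130:300,200:470]; cv2.imwrite("pics/crop0.png",cv2.resize(i,None,fx=2.9,fy=2.9,interpolation=cv2.INTER_CUBIC))
E
```

```text
(no output)
```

View pics/crop0.png

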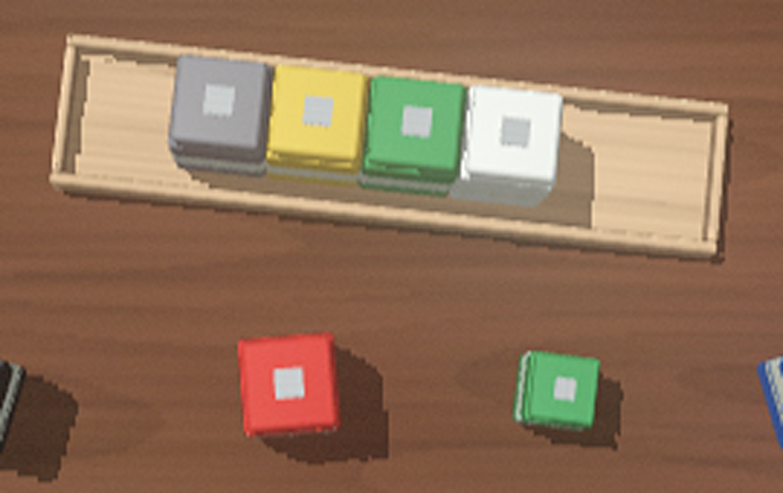

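```bash
python3 - <<'E'
from h import *
for n in ["top","scene"]:
    d=np.load(n+"0.npz"); W=cloud(d)
    m=((W[...,2]>.0165)&(W[...,2]<.0235)&(W[...,0]>.5)&(W[...,0]<.65)&(abs(W[...,1])<.25)).astype(np.uint8)
    h=cv2.cvtColor(d["img"],cv2.COLOR_RGB2HSV); m&=((h[...,0]>8)&(h[...,0]<25)&(h[...,2]>130)).astype(np.uint8)
    m=cv2.morphologyEx(m,cv2.MORPH_OPEN,np.ones((2,2),np.uint8))
    p=W[m>0][:,:2]; r=cv2.minAreaRect((p*1000).astype(np.float32)); print(n,r)
    th=np.radians(-5.75); ex=np.array([np.cos(th),np.sin(th)]);ey=np.array([-np.sin(th),np.cos(th)])
    for a,e in (("x",ex),("y",ey)):
        q=p@e; print(a,np.percentile(q,[0.2,1,99,99.8]))
    print("cans y", [np.round([np.dot(c,ex),np.dot(c,ey)],4) for c in ([.5717,-.085],[.5768,-.037],[.5815,.0113],[.5859,.0594])])
E
```

```text
top ((523.5985107421875, -207.81956481933594), (0.0, 8.462722778320312), 0.0)
x [nan nan nan nan]
y [nan nan nan nan]
cans y [array([ 0.5773, -0.0273]), array([0.5776, 0.021 ]), array([0.5774, 0.0695]), array([0.577 , 0.1178])]
scene ((575.1678466796875, -22.823074340820312), (355.8416442871094, 85.19611358642578), 84.37733459472656)
x [nan nan nan nan]
y [nan nan nan nan]
cans y [array([ 0.5773, -0.0273]), array([0.5776, 0.021 ]), array([0.5774, 0.0695]), array([0.577 , 0.1178])]
```

```bash
cat > mv.py <<'E'
import sys,numpy as np
from scipy.spatial.transform import Rotation as R
from bench import observe
def plan(x,y,z,yaw):
    o=observe(); C=R.from_quat(o["eef_rot"]); best=None
    for k in (0,180):
        a=np.radians(yaw+k); X=np.array([np.cos(a),np.sin(a),0]);Y=np.array([0,0,-1.]);T=R.from_matrix(np.stack([X,Y,np.cross(X,Y)],1))
        r=(T*C.inv()).as_rotvec()
        if best is None or np.linalg.norm(r)<np.linalg.norm(best[0]): best=(r,k)
    d=np.array([x,y,z])-o["ee_pos"]
    jx=C.as_matrix()[:,0]
    print("t",round(o["t"],2),"pos",o["ee_pos"].round(4),"jawyaw",round(np.degrees(np.arctan2(jx[1],jx[0])),2),"fingerdir",C.as_matrix()[:,1].round(3),"w",round(o["width"],4),"F",o["wrist_force"].round(1))
    print("trans",(d/.2).round(4),"mm",(d*1000).round(1),"twist",(best[0]/np.radians(60)).round(4),"deg",np.degrees(best[0]).round(2),"q7",o["joint_pos"][6].round(2))
if __name__=="__main__": plan(*map(float,sys.argv[1:5]))
E
python3 mv.py .5768 -.037 .16 -5.7; python3 mv.py .5768 -.037 .16 84.3
```

```text
t 0.1 pos [0.2274 0.6351 0.2048] jawyaw 70.3 fingerdir [-0.    -0.001 -1.   ] w 0.0942 F [ 0.   0.4 -0.3]
trans [ 1.7469 -3.3606 -0.2242] mm [ 349.4 -672.1  -44.8] twist [ 7.0000e-04 -1.0000e-03 -1.2666e+00] deg [ 4.0e-02 -6.0e-02 -7.6e+01] q7 -0.07
t 0.1 pos [0.2274 0.6351 0.2048] jawyaw 70.3 fingerdir [-0.    -0.001 -1.   ] w 0.0942 F [ 0.   0.4 -0.3]
trans [ 1.7469 -3.3606 -0.2242] mm [ 349.4 -672.1  -44.8] twist [ 1.100e-03 -2.000e-04  2.334e-01] deg [ 6.0e-02 -1.0e-02  1.4e+01] q7 -0.07
```

Call:
arm_command(deltas=[{"twist": [0, 0, -0.08], "translation": [0.1, -0.2, 0], "hand": 1}, {"twist": [0, 0, -0.16], "translation": [0.2, -0.4, 0], "hand": 1}, {"twist": [0, 0, -0.24], "translation": [0.3, -0.6, 0], "hand": 1}, {"twist": [0, 0, -0.32], "translation": [0.4, -0.8, 0], "hand": 1}, {"twist": [0, 0, -0.4], "translation": [0.5, -1.0, 0], "hand": 1}])

```text
t: 0.6
ee_pos: [0.3278, 0.4332, 0.2046]
eef_rot: [0.651, 0.276, -0.277, -0.65]
wrist_force: [0.6, 0.2, 0.4]
width: 0.0939
```

Call:
arm_command(deltas=[{"twist": [0, 0, -0.08], "translation": [0.1, -0.2, 0], "hand": 1}, {"twist": [0, 0, -0.16], "translation": [0.2, -0.4, 0], "hand": 1}, {"twist": [0, 0, -0.24], "translation": [0.3, -0.6, 0], "hand": 1}, {"twist": [0, 0, -0.32], "translation": [0.4, -0.8, 0], "hand": 1}, {"twist": [0, 0, -0.4], "translation": [0.5, -1.0, 0], "hand": 1}])

```text
t: 1.1
ee_pos: [0.4282, 0.2315, 0.2047]
eef_rot: [0.694, 0.134, -0.135, -0.694]
wrist_force: [0.2, -0.1, -0.4]
width: 0.0936
```

Call:
arm_command(deltas=[{"twist": [0, 0, -0.08], "translation": [0.1, -0.2, 0], "hand": 1}, {"twist": [0, 0, -0.16], "translation": [0.2, -0.4, 0], "hand": 1}, {"twist": [0, 0, -0.24], "translation": [0.3, -0.6, 0], "hand": 1}, {"twist": [0, 0, -0.32], "translation": [0.4, -0.8, 0], "hand": 1}, {"twist": [0, 0, -0.4], "translation": [0.5, -1.0, 0], "hand": 1}])

```text
t: 1.6
ee_pos: [0.5286, 0.0298, 0.2047]
eef_rot: [-0.707, 0.014, -0.014, 0.707]
wrist_force: [-0.1, 1.1, -0.6]
width: 0.094
```

```bash
python3 mv.py .5768 -.037 .16 -5.7
```

```text
t 1.6 pos [0.5286 0.0298 0.2047] jawyaw -2.27 fingerdir [-0.001  0.    -1.   ] w 0.094 F [-0.1  1.1 -0.6]
trans [ 0.2409 -0.3339 -0.2236] mm [ 48.2 -66.8 -44.7] twist [-0.0005 -0.0012 -0.0572] deg [-0.03 -0.07 -3.43] q7 -0.06
```

Call:
arm_command(deltas=[{"twist": [0, 0, -0.03], "translation": [0.12, -0.17, -0.05], "hand": 1}, {"twist": [0, 0, -0.058], "translation": [0.24, -0.334, -0.1], "hand": 1}, {"twist": [0, 0, -0.058], "translation": [0.24, -0.334, -0.1], "hand": 1}])

```text
t: 1.9
ee_pos: [0.5776, -0.042, 0.1834]
eef_rot: [0.707, -0.038, 0.037, -0.705]
wrist_force: [0.1, 0.1, -0.3]
width: 0.0938
```

```bash
python3 - <<'E'
from h import *
from bench import get_image
d=get_image("wrist"); cv2.imwrite("pics/wrist1.png",d["img"][:,:,::-1]); np.savez("wrist1.npz",**d)
rects(d,zr=(.0745,.082),xr=(.5,.7))
E
python3 mv.py .5768 -.037 .16 -5.7
```

```text
green [319. 228.] [ 0.5759 -0.0361] [42.7 44. ] -5.8 0.078
yellow [319. 170.] [0.5807 0.0114] [43.6 43.8] -6.1 0.0781
grayish [319. 282.] [ 0.5709 -0.0844] [43.3 43.8] -5.1 0.0779
grayish [318. 230.] [ 0.5756 -0.0367] [13.7 12.5] -6.0 0.0788
grayish [318. 171.] [0.5804 0.0114] [13.5 12.7] -6.3 0.0788
grayish [318. 105.] [0.5856 0.06  ] [42.3 43.9] -6.2 0.0782
t 1.95 pos [ 0.5767 -0.0397  0.1837] jawyaw -5.98 fingerdir [-0.003 -0.001 -1.   ] w 0.094 F [-0.4 -1.   1.3]
trans [ 0.0006  0.0134 -0.1183] mm [  0.1   2.7 -23.7] twist [ 0.0012 -0.0028  0.0046] deg [ 0.07 -0.17  0.28] q7 0.08
```

View pics/wrist1.png

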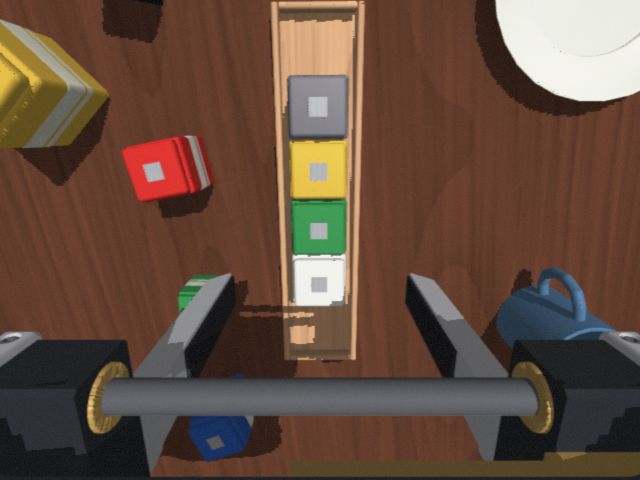

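Call:
arm_command(deltas=[{"twist": [0, 0, 0.004], "translation": [-0.003, 0.018, -0.2], "hand": 1}, {"twist": [0, 0, 0.004], "translation": [-0.003, 0.018, -0.4], "hand": 1}, {"twist": [0, 0, 0.004], "translation": [-0.003, 0.018, -0.6], "hand": 1}, {"twist": [0, 0, 0.004], "translation": [-0.003, 0.018, -0.74], "hand": 1}, {"twist": [0, 0, 0.004], "translation": [-0.003, 0.018, -0.775], "hand": 1}])

```text
t: 2.45
ee_pos: [0.574, -0.0349, 0.0261]
eef_rot: [0.707, -0.037, 0.032, -0.706]
wrist_force: [-0.2, -0.1, 1.1]
width: 0.0942
```

```bash
python3 mv.py .576 -.0362 .028 -5.7
```

```text
t 2.45 pos [ 0.574  -0.0349  0.0261] jawyaw -5.66 fingerdir [-0.007 -0.001 -1.   ] w 0.0942 F [-0.2 -0.1  1.1]
trans [ 0.0102 -0.0063  0.0095] mm [ 2.  -1.3  1.9] twist [ 0.0012 -0.0069 -0.0007] deg [ 0.07 -0.42 -0.04] q7 0.22
```

Correct and close gently.

Call:
arm_command(deltas=[{"twist": [0, -0.007, 0], "translation": [0.01, -0.006, 0.012], "hand": 1}, {"twist": [0, -0.007, 0], "translation": [0.01, -0.006, 0.012], "hand": -1}, {"twist": [0, -0.007, 0], "translation": [0.01, -0.006, 0.012], "hand": -1}, {"twist": [0, -0.007, 0], "translation": [0.01, -0.006, 0.012], "hand": -1}, {"twist": [0, -0.007, 0], "translation": [0.01, -0.006, 0.012], "hand": -1}], grip_force=12)

```text
t: 2.95
ee_pos: [0.5764, -0.036, 0.0293]
eef_rot: [0.707, -0.034, 0.035, -0.706]
wrist_force: [-0.0, 0.4, 0.3]
width: 0.0653
```

Call:
arm_command(deltas=[{"twist": [0, 0, 0], "translation": [0, 0, 0], "hand": -1}, {"twist": [0, 0, 0], "translation": [0, 0, 0], "hand": -1}, {"twist": [0, 0, 0], "translation": [0, 0, 0], "hand": -1}])

```text
t: 3.25
ee_pos: [0.5765, -0.036, 0.0295]
eef_rot: [0.707, -0.034, 0.035, -0.706]
wrist_force: [-0.3, 0.5, 4.5]
width: 0.0479
```

```bash
python3 mv.py .576 -.0362 .028 -5.7
```

```text
t 3.25 pos [ 0.5765 -0.036   0.0295] jawyaw -5.65 fingerdir [ 0.001 -0.001 -1.   ] w 0.0479 F [-0.3  0.5  4.5]
trans [-0.0026 -0.0012 -0.0075] mm [-0.5 -0.2 -1.5] twist [ 0.0008  0.0014 -0.0008] deg [ 0.05  0.09 -0.05] q7 0.22
```

Call:
arm_command(deltas=[{"twist": [0, 0, 0], "translation": [-0.0025, -0.025, 0], "hand": -1}, {"twist": [0, 0, 0], "translation": [-0.0055, -0.055, 0], "hand": -1}, {"twist": [0, 0, 0], "translation": [-0.0085, -0.085, 0], "hand": -1}, {"twist": [0, 0, 0], "translation": [-0.0115, -0.115, 0], "hand": -1}, {"twist": [0, 0, 0], "translation": [-0.0145, -0.145, 0], "hand": -1}])

```text
t: 3.75
ee_pos: [0.5736, -0.0656, 0.0295]
eef_rot: [0.706, -0.034, 0.035, -0.706]
wrist_force: [-0.8, 2.1, 2.1]
width: 0.0479
```

Call:
arm_command(deltas=[{"twist": [0, 0, 0], "translation": [-0.0015, -0.015, 0], "hand": -1}, {"twist": [0, 0, 0], "translation": [-0.003, -0.03, 0], "hand": -1}, {"twist": [0, 0, 0], "translation": [-0.003, -0.03, 0], "hand": -1}])

```text
t: 4.05
ee_pos: [0.5729, -0.0724, 0.0295]
eef_rot: [0.707, -0.035, 0.036, -0.706]
wrist_force: [-0.6, -0.8, 2.3]
width: 0.0479
```

```bash
python3 mv.py .573 -.071 .0295 -5.7
```

```text
t 4.05 pos [ 0.5729 -0.0724  0.0295] jawyaw -5.71 fingerdir [ 0.002 -0.001 -1.   ] w 0.0479 F [-0.6 -0.8  2.3]
trans [0.0007 0.0071 0.    ] mm [0.1 1.4 0. ] twist [0.0012 0.0014 0.0001] deg [0.07 0.09 0.01] q7 0.28
```

Call:
arm_command(deltas=[{"twist": [0, 0, 0], "translation": [0, 0, 0], "hand": 1}, {"twist": [0, 0, 0], "translation": [0, 0, 0], "hand": 1}, {"twist": [0, 0, 0], "translation": [0, 0, 0], "hand": 1}, {"twist": [0, 0, 0], "translation": [0, 0, 0], "hand": 1}, {"twist": [0, 0, 0], "translation": [0, 0, 0], "hand": 1}])

```text
t: 4.55
ee_pos: [0.5729, -0.0723, 0.0295]
eef_rot: [0.707, -0.035, 0.036, -0.706]
wrist_force: [-0.0, 0.3, -1.0]
width: 0.0847
```

Call:
arm_command(deltas=[{"twist": [0, 0, 0], "translation": [0.01, 0.1, 0], "hand": 1}, {"twist": [0, 0, 0], "translation": [0.02, 0.2, 0], "hand": 1}, {"twist": [0, 0, 0], "translation": [0.03, 0.3, 0], "hand": 1}, {"twist": [0, 0, 0], "translation": [0.0415, 0.418, 0], "hand": 1}, {"twist": [0, 0, 0], "translation": [0.0415, 0.418, 0], "hand": 1}])

```text
t: 5.05
ee_pos: [0.5815, 0.015, 0.0293]
eef_rot: [0.706, -0.033, 0.034, -0.706]
wrist_force: [-0.2, 0.0, 0.5]
width: 0.0943
```

```bash
python3 mv.py .581 .0114 .0295 -5.7
```

```text
t 5.05 pos [0.5815 0.015  0.0293] jawyaw -5.46 fingerdir [ 0.001 -0.    -1.   ] w 0.0943 F [-0.2  0.   0.5]
trans [-0.0023 -0.0178  0.0012] mm [-0.5 -3.6  0.2] twist [ 0.0001  0.0013 -0.0039] deg [ 0.01  0.08 -0.24] q7 0.14
```

Call:
arm_command(deltas=[{"twist": [0, 0, -0.004], "translation": [-0.002, -0.015, 0], "hand": 1}, {"twist": [0, 0, -0.004], "translation": [-0.002, -0.015, 0], "hand": -1}, {"twist": [0, 0, -0.004], "translation": [-0.002, -0.015, 0], "hand": -1}, {"twist": [0, 0, -0.004], "translation": [-0.002, -0.015, 0], "hand": -1}, {"twist": [0, 0, -0.004], "translation": [-0.002, -0.015, 0], "hand": -1}])

```text
t: 5.55
ee_pos: [0.581, 0.0114, 0.0293]
eef_rot: [0.706, -0.035, 0.036, -0.706]
wrist_force: [-0.7, -0.7, 0.3]
width: 0.0655
```

Call:
arm_command(deltas=[{"twist": [0, 0, 0], "translation": [0, 0, 0], "hand": -1}, {"twist": [0, 0, 0], "translation": [0, 0, 0], "hand": -1}, {"twist": [0, 0, 0], "translation": [0, 0, 0], "hand": -1}])

```text
t: 5.85
ee_pos: [0.5811, 0.0113, 0.0293]
eef_rot: [0.706, -0.035, 0.036, -0.706]
wrist_force: [-0.1, -0.7, 0.0]
width: 0.0479
```

```bash
python3 mv.py .584 .0395 .0295 -5.7
```

```text
t 5.85 pos [0.5811 0.0113 0.0293] jawyaw -5.75 fingerdir [ 0.002 -0.    -1.   ] w 0.0479 F [-0.1 -0.7  0. ]
trans [0.0145 0.1409 0.0008] mm [ 2.9 28.2  0.2] twist [0.0003 0.0014 0.0008] deg [0.02 0.09 0.05] q7 0.14
```

Call:
arm_command(deltas=[{"twist": [0, 0, 0], "translation": [0.0025, 0.025, 0], "hand": -1}, {"twist": [0, 0, 0], "translation": [0.0055, 0.055, 0], "hand": -1}, {"twist": [0, 0, 0], "translation": [0.0085, 0.085, 0], "hand": -1}, {"twist": [0, 0, 0], "translation": [0.0115, 0.115, 0], "hand": -1}, {"twist": [0, 0, 0], "translation": [0.0135, 0.135, 0], "hand": -1}])

```text
t: 6.35
ee_pos: [0.5839, 0.0392, 0.0293]
eef_rot: [0.706, -0.035, 0.036, -0.706]
wrist_force: [0.8, -1.5, 1.6]
width: 0.0481
```

Call:
arm_command(deltas=[{"twist": [0, 0, 0], "translation": [0, 0.005, 0], "hand": -1}, {"twist": [0, 0, 0], "translation": [0, 0.005, 0], "hand": -1}, {"twist": [0, 0, 0], "translation": [0, 0.005, 0], "hand": 1}, {"twist": [0, 0, 0], "translation": [0, 0.005, 0], "hand": 1}, {"twist": [0, 0, 0], "translation": [0, 0.005, 0], "hand": 1}])

```text
t: 6.85
ee_pos: [0.5838, 0.0401, 0.0293]
eef_rot: [0.706, -0.035, 0.036, -0.706]
wrist_force: [0.3, 0.3, -0.2]
width: 0.0687
```

Call:
arm_command(deltas=[{"twist": [0, 0, 0], "translation": [0, 0, 0], "hand": 1}, {"twist": [0, 0, 0], "translation": [0, 0, 0.0], "hand": 1}, {"twist": [0, 0, 0], "translation": [0, 0, 0.2], "hand": 1}, {"twist": [0, 0, 0], "translation": [0, 0, 0.4], "hand": 1}, {"twist": [0, 0, 0], "translation": [0, 0, 0.6], "hand": 1}])

```text
t: 7.35
ee_pos: [0.5835, 0.0397, 0.1506]
eef_rot: [0.706, -0.035, 0.036, -0.706]
wrist_force: [0.5, 0.3, 0.5]
width: 0.0939
```

```bash
python3 mv.py .4478 .024 .16 5.2
```

```text
t 7.35 pos [0.5835 0.0397 0.1506] jawyaw -5.75 fingerdir [ 0.001 -0.001 -1.   ] w 0.0939 F [0.5 0.3 0.5]
trans [-0.6784 -0.0786  0.0472] mm [-135.7  -15.7    9.4] twist [0.0006 0.0008 0.1825] deg [ 0.04  0.05 10.95] q7 -0.01
```

Call:
arm_command(deltas=[{"twist": [0, 0, 0.06], "translation": [-0.22, -0.026, 0.02], "hand": 1}, {"twist": [0, 0, 0.12], "translation": [-0.45, -0.05, 0.04], "hand": 1}, {"twist": [0, 0, 0.182], "translation": [-0.678, -0.079, 0.05], "hand": 1}, {"twist": [0, 0, 0.182], "translation": [-0.678, -0.079, 0.05], "hand": 1}, {"twist": [0, 0, 0.182], "translation": [-0.678, -0.079, 0.05], "hand": 1}])

```text
t: 7.85
ee_pos: [0.4477, 0.0243, 0.1612]
eef_rot: [-0.706, -0.033, 0.031, 0.707]
wrist_force: [1.0, 1.0, 0.8]
width: 0.0938
```

```bash
python3 - <<'E'
from h import *
from bench import get_image
for n in ("wrist","scene"):
    d=get_image(n); cv2.imwrite(f"pics/{n}2.png",d["img"][:,:,::-1])
    print(n);rects(d,zr=(.0745,.082),xr=(.5,.7)); rects(d,cols=["red"],zr=(0.068,0.078))
E
python3 mv.py .4478 .024 .026 5.2
```

```text
wrist
green [432. 369.] [ 0.5539 -0.0774] [15.1 21.3] 8.0 0.0775
yellow [495. 237.] [0.5826 0.0413] [43.5 44.3] -6.0 0.0779
grayish [435. 421.] [ 0.5653 -0.1347] [44.1 17.8] 0.5 0.0777
grayish [497. 239.] [0.5828 0.0409] [13.8 14.3] -4.4 0.0788
grayish [517. 176.] [0.5877 0.089 ] [44.  43.7] -5.4 0.078
red [322. 240.] [0.4481 0.0253] [43.9 43.7] 5.5 0.072
scene
green [258. 289.] [ 0.5728 -0.0719] [43.2 44.1] -6.3 0.0781
yellow [335. 282.] [0.5839 0.0419] [44.1 44. ] -5.2 0.0782
grayish [226. 292.] [ 0.568  -0.1204] [43.4 44.3] -6.0 0.0782
grayish [367. 279.] [0.5893 0.0894] [43.8 44.4] -6.3 0.078
red [308. 213.] [0.4495 0.0253] [44.2 42.7] 4.9 0.0722
t 7.95 pos [0.4488 0.0242 0.1609] jawyaw 5.16 fingerdir [ 0.002 -0.    -1.   ] w 0.0941 F [-0.1 -0.2  0.1]
trans [-0.005  -0.0008 -0.6743] mm [  -1.    -0.2 -134.9] twist [0.0004 0.0018 0.0007] deg [0.02 0.11 0.04] q7 -0.01
```

View pics/scene2.png

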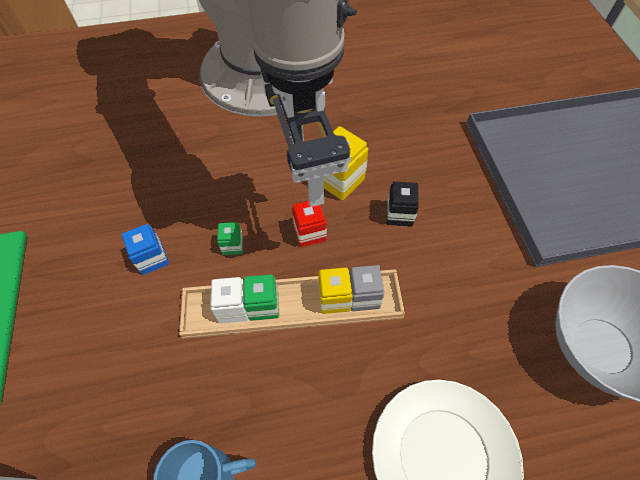

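Call:
arm_command(deltas=[{"twist": [0, 0, 0], "translation": [-0.002, 0.002, -0.2], "hand": 1}, {"twist": [0, 0, 0], "translation": [-0.002, 0.002, -0.4], "hand": 1}, {"twist": [0, 0, 0], "translation": [-0.002, 0.002, -0.58], "hand": 1}, {"twist": [0, 0, 0], "translation": [-0.002, 0.002, -0.665], "hand": 1}, {"twist": [0, 0, 0], "translation": [-0.002, 0.002, -0.672], "hand": 1}])

```text
t: 8.45
ee_pos: [0.4477, 0.0236, 0.024]
eef_rot: [0.708, 0.031, -0.032, -0.705]
wrist_force: [0.5, -0.4, 0.7]
width: 0.094
```

```bash
python3 mv.py .4482 .025 .027 5.2
```

```text
t 8.45 pos [0.4477 0.0236 0.024 ] jawyaw 5.11 fingerdir [-0.002 -0.003 -1.   ] w 0.094 F [ 0.5 -0.4  0.7]
trans [0.0024 0.0068 0.0148] mm [0.5 1.4 3. ] twist [ 0.0031 -0.0021  0.0015] deg [ 0.19 -0.13  0.09] q7 0.25
```

Call:
arm_command(deltas=[{"twist": [0.003, -0.002, 0], "translation": [0.002, 0.007, 0.015], "hand": 1}, {"twist": [0.003, -0.002, 0], "translation": [0.002, 0.007, 0.015], "hand": 1}, {"twist": [0.003, -0.002, 0], "translation": [0.002, 0.007, 0.015], "hand": -1}, {"twist": [0.003, -0.002, 0], "translation": [0.002, 0.007, 0.015], "hand": -1}, {"twist": [0.003, -0.002, 0], "translation": [0.002, 0.007, 0.015], "hand": -1}], grip_force=20)

```text
t: 8.95
ee_pos: [0.4485, 0.0253, 0.0276]
eef_rot: [-0.706, -0.032, 0.031, 0.707]
wrist_force: [-0.1, -1.0, -0.8]
width: 0.0729
```

Call:
arm_command(deltas=[{"twist": [0, 0, 0], "translation": [0, 0, 0], "hand": -1}, {"twist": [0, 0, 0], "translation": [0, 0, 0], "hand": -1}, {"twist": [0, 0, 0], "translation": [0, 0, 0], "hand": -1}, {"twist": [0, 0, 0], "translation": [0, 0, 0], "hand": -1}, {"twist": [0, 0, 0], "translation": [0, 0, 0], "hand": -1}])

```text
t: 9.45
ee_pos: [0.4485, 0.0254, 0.0276]
eef_rot: [-0.706, -0.032, 0.031, 0.707]
wrist_force: [-0.1, 0.2, 2.6]
width: 0.0478
```

```bash
python3 mv.py .4482 .025 .027 5.2
```

```text
t 9.45 pos [0.4485 0.0254 0.0276] jawyaw 5.12 fingerdir [ 0.001  0.001 -1.   ] w 0.0478 F [-0.1  0.2  2.6]
trans [-0.0016 -0.0018 -0.003 ] mm [-0.3 -0.4 -0.6] twist [-0.0005  0.0008  0.0013] deg [-0.03  0.05  0.08] q7 0.24
```

Call:
arm_command(deltas=[{"twist": [0, 0, 0], "translation": [0, 0, 0.05], "hand": -1}, {"twist": [0, 0, 0], "translation": [0, 0, 0.2], "hand": -1}, {"twist": [0, 0, 0], "translation": [0, 0, 0.35], "hand": -1}, {"twist": [0, 0, 0], "translation": [0, 0, 0.5], "hand": -1}, {"twist": [0, 0, 0], "translation": [0, 0, 0.55], "hand": -1}])

```text
t: 9.95
ee_pos: [0.4495, 0.0254, 0.1403]
eef_rot: [-0.706, -0.033, 0.03, 0.707]
wrist_force: [-0.3, -0.3, -1.8]
width: 0.0477
```

```bash
python3 mv.py .5784 -.0158 .138 -5.7
```

```text
t 9.95 pos [0.4495 0.0254 0.1403] jawyaw 5.1 fingerdir [ 0.004  0.002 -1.   ] w 0.0477 F [-0.3 -0.3 -1.8]
trans [ 0.6444 -0.2058 -0.0113] mm [128.9 -41.2  -2.3] twist [-0.0016  0.0038 -0.18  ] deg [ -0.1    0.23 -10.8 ] q7 0.04
```

Call:
arm_command(deltas=[{"twist": [0, 0.001, -0.045], "translation": [0.16, -0.05, 0], "hand": -1}, {"twist": [-0.001, 0.002, -0.09], "translation": [0.32, -0.1, 0], "hand": -1}, {"twist": [-0.001, 0.003, -0.135], "translation": [0.48, -0.155, 0], "hand": -1}, {"twist": [-0.0016, 0.0038, -0.18], "translation": [0.644, -0.206, -0.01], "hand": -1}, {"twist": [-0.0016, 0.0038, -0.18], "translation": [0.644, -0.206, -0.01], "hand": -1}])

```text
t: 10.45
ee_pos: [0.581, -0.0173, 0.1373]
eef_rot: [0.707, -0.036, 0.036, -0.705]
wrist_force: [-0.6, 0.1, -2.0]
width: 0.0476
```

```bash
python3 mv.py .5784 -.0158 .138 -5.7; python3 - <<'E'
from h import *
from bench import get_image
for n in ("scene","top"):
    d=get_image(n); cv2.imwrite(f"pics/{n}3.png",d["img"][:,:,::-1])
    print(n);rects(d,zr=(.0745,.082),xr=(.5,.7)); rects(d,cols=["red"],zr=(0.175,0.19))
E
python3 mv.py .5784 -.0158 .138 -5.7
```

```text
t 10.45 pos [ 0.581  -0.0173  0.1373] jawyaw -5.85 fingerdir [ 0.    -0.002 -1.   ] w 0.0476 F [-0.6  0.1 -2. ]
trans [-0.0129  0.0073  0.0034] mm [-2.6  1.5  0.7] twist [0.0022 0.0003 0.0025] deg [0.13 0.02 0.15] q7 0.13
scene
green [255. 291.] [ 0.5734 -0.0721] [43.2 43.3] -7.3 0.0779
yellow [336. 282.] [0.5834 0.0422] [43.3 44.3] -5.9 0.0782
grayish [226. 292.] [ 0.5676 -0.1203] [43.7 43.7] -6.1 0.0781
grayish [367. 279.] [0.5893 0.0894] [43.5 44.3] -5.2 0.0781
top
t 10.55 pos [ 0.5778 -0.0164  0.1373] jawyaw -5.73 fingerdir [-0.002 -0.001 -1.   ] w 0.0481 F [-0.3  0.9 -0.6]
trans [0.0031 0.0031 0.0036] mm [0.6 0.6 0.7] twist [ 0.001  -0.0017  0.0005] deg [ 0.06 -0.1   0.03] q7 0.13
```

View pics/scene3.png

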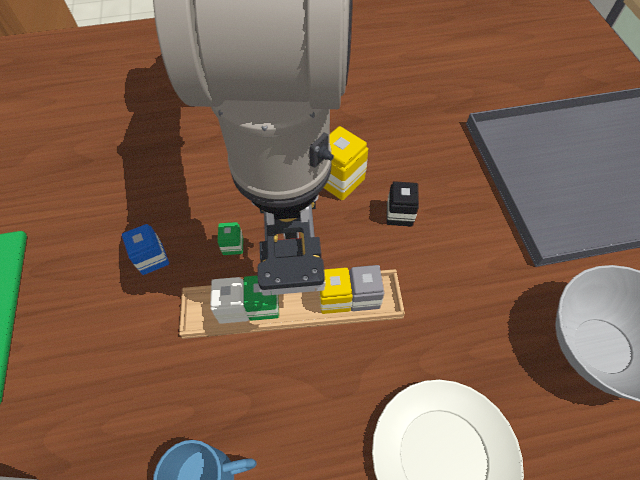

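Call:
arm_command(deltas=[{"twist": [0.001, -0.001, 0], "translation": [0.003, 0.003, -0.1], "hand": -1}, {"twist": [0.001, -0.001, 0], "translation": [0.003, 0.003, -0.2], "hand": -1}, {"twist": [0.001, -0.001, 0], "translation": [0.003, 0.003, -0.3], "hand": -1}, {"twist": [0.001, -0.001, 0], "translation": [0.003, 0.003, -0.4], "hand": -1}, {"twist": [0.001, -0.001, 0], "translation": [0.003, 0.003, -0.46], "hand": -1}])

```text
t: 11.05
ee_pos: [0.5768, -0.0153, 0.0441]
eef_rot: [-0.706, 0.036, -0.034, 0.706]
wrist_force: [0.2, -0.1, -0.8]
width: 0.0478
```

```bash
python3 mv.py .5784 -.0158 .0336 -5.7
```

```text
t 11.05 pos [ 0.5768 -0.0153  0.0441] jawyaw -5.68 fingerdir [-0.003  0.    -1.   ] w 0.0478 F [ 0.2 -0.1 -0.8]
trans [ 0.0081 -0.0027 -0.0523] mm [  1.6  -0.5 -10.5] twist [-0.0003 -0.0024 -0.0003] deg [-0.02 -0.15 -0.02] q7 0.22
```

Call:
arm_command(deltas=[{"twist": [0, -0.0025, 0], "translation": [0.006, -0.002, -0.012], "hand": -1}, {"twist": [0, -0.0025, 0], "translation": [0.006, -0.002, -0.024], "hand": -1}, {"twist": [0, -0.0025, 0], "translation": [0.006, -0.002, -0.034], "hand": -1}, {"twist": [0, -0.0025, 0], "translation": [0.006, -0.002, -0.042], "hand": -1}, {"twist": [0, -0.0025, 0], "translation": [0.006, -0.002, -0.046], "hand": -1}])

```text
t: 11.55
ee_pos: [0.5782, -0.0156, 0.0352]
eef_rot: [-0.706, 0.035, -0.035, 0.706]
wrist_force: [0.2, 0.1, -1.2]
width: 0.0481
```

```bash
python3 mv.py .5784 -.0158 .0336 -5.7
```

```text
t 11.55 pos [ 0.5782 -0.0156  0.0352] jawyaw -5.67 fingerdir [ 0.001  0.    -1.   ] w 0.0481 F [ 0.2  0.1 -1.2]
trans [ 0.001  -0.0011 -0.0079] mm [ 0.2 -0.2 -1.6] twist [-0.0004  0.0006 -0.0004] deg [-0.03  0.04 -0.03] q7 0.23
```

Down until the force shows contact.

Call:
arm_command(deltas=[{"twist": [0, 0, 0], "translation": [0, 0, -0.004], "hand": -1}, {"twist": [0, 0, 0], "translation": [0, 0, -0.008], "hand": -1}, {"twist": [0, 0, 0], "translation": [0, 0, -0.008], "hand": -1}])

```text
t: 11.85
ee_pos: [0.5784, -0.0155, 0.0337]
eef_rot: [-0.706, 0.035, -0.035, 0.706]
wrist_force: [0.1, -0.2, -0.4]
width: 0.048
```

Call:
arm_command(deltas=[{"twist": [0, 0, 0], "translation": [0, 0, -0.003], "hand": -1}, {"twist": [0, 0, 0], "translation": [0, 0, -0.003], "hand": -1}])

```text
t: 12.05
ee_pos: [0.5784, -0.0156, 0.0336]
eef_rot: [-0.706, 0.035, -0.035, 0.707]
wrist_force: [-4.2, 0.2, 11.5]
width: 0.0478
```

Call:
arm_command(deltas=[{"twist": [0, 0, 0], "translation": [0, 0, 0], "hand": -1}, {"twist": [0, 0, 0], "translation": [0, 0, 0], "hand": 1}, {"twist": [0, 0, 0], "translation": [0, 0, 0], "hand": 1}, {"twist": [0, 0, 0], "translation": [0, 0, 0], "hand": 1}, {"twist": [0, 0, 0], "translation": [0, 0, 0], "hand": 1}])

```text
t: 12.55
ee_pos: [0.5783, -0.0156, 0.0336]
eef_rot: [-0.706, 0.035, -0.035, 0.707]
wrist_force: [0.3, 0.1, -0.1]
width: 0.0765
```

Call:
arm_command(deltas=[{"twist": [0, 0, 0], "translation": [0, 0, 0], "hand": 1}, {"twist": [0, 0, 0], "translation": [0, 0, 0.1], "hand": 1}, {"twist": [0, 0, 0], "translation": [0, 0, 0.3], "hand": 1}, {"twist": [0, 0, 0], "translation": [0, 0, 0.5], "hand": 1}, {"twist": [0, 0, 0], "translation": [0, 0, 0.7], "hand": 1}])

```text
t: 13.05
ee_pos: [0.578, -0.0158, 0.175]
eef_rot: [-0.706, 0.035, -0.035, 0.706]
wrist_force: [0.6, 0.5, -0.7]
width: 0.0943
```

Call:
arm_command(deltas=[{"twist": [0, 0, 0], "translation": [-0.1, 0.2, 0.05], "hand": 1}, {"twist": [0, 0, 0], "translation": [-0.2, 0.4, 0.1], "hand": 1}, {"twist": [0, 0, 0], "translation": [-0.3, 0.6, 0.1], "hand": 1}, {"twist": [0, 0, 0], "translation": [-0.4, 0.8, 0.1], "hand": 1}, {"twist": [0, 0, 0], "translation": [-0.4, 0.9, 0.1], "hand": 1}])

```text
t: 13.55
ee_pos: [0.4956, 0.1677, 0.1951]
eef_rot: [-0.706, 0.034, -0.034, 0.707]
wrist_force: [-0.3, 0.2, 0.4]
width: 0.0943
```

```bash
python3 - <<'E'
from h import *
from bench import get_image,observe
for n in ("scene","top"):
    d=get_image(n); cv2.imwrite(f"pics/{n}4.png",d["img"][:,:,::-1])
    print(n);rects(d,cols=("green","yellow","red","grayish"),zr=(.0745,.082),xr=(.5,.7),minA=60)
print(observe()["t"],observe()["ee_pos"])
E
```

```text
scene
green [258. 289.] [ 0.5728 -0.0718] [43.1 44.2] -6.1 0.0782
yellow [335. 282.] [0.5836 0.0418] [44.  45.1] -7.1 0.0782
red [297. 285.] [ 0.5781 -0.0151] [43.9 43.7] -5.9 0.0781
grayish [226. 292.] [ 0.568  -0.1204] [43.6 44.5] -5.9 0.0782
grayish [586. 277.] [0.6537 0.4068] [12.9 86.9] 15.7 0.0785
grayish [367. 279.] [0.589  0.0895] [43.7 44.3] -5.4 0.0781
top
grayish [369. 174.] [ 0.5718 -0.0747] [13.5 14.5] -9.4 0.0788
grayish [329. 170.] [ 0.578  -0.0175] [13.8 13.7] -9.9 0.0788
grayish [402. 178.] [ 0.5674 -0.1223] [44.1 44. ] -6.3 0.0781
grayish [288. 166.] [0.5834 0.0394] [13.3 13.3] -5.6 0.0784
grayish [255. 163.] [0.588  0.0873] [44.1 43.2] -5.6 0.0778
13.65 [0.4972774  0.16764577 0.19503345]
```

View pics/scene4.png

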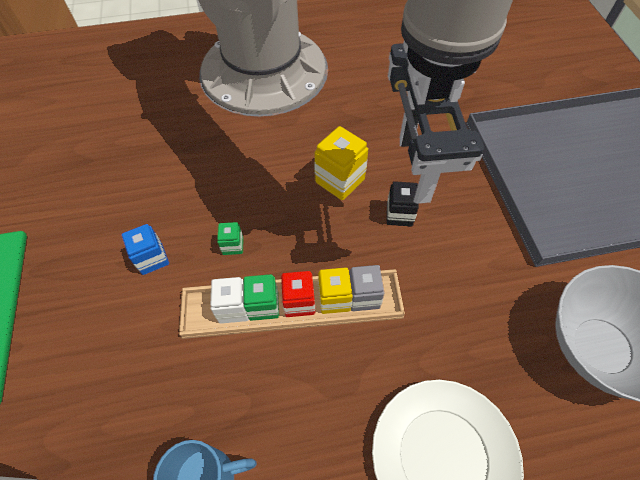

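View pics/top4.png

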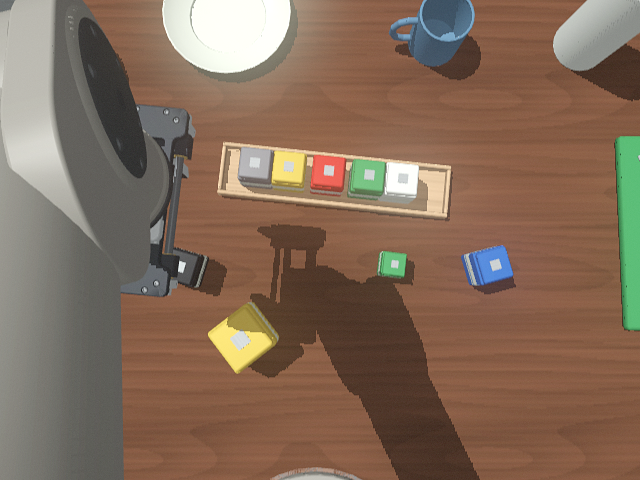

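Red stands at scene pixel (297,285), between green (258,289) and yellow (335,282). Its lid is at z = 78 mm, so it is on the rack's floor, and its yaw of -5.9° matches the row. The gripper is clear of everything.

```bash
python3 -c "
from bench import env
print(env.close_job())"
```

```text
the job is handed in; nothing more can be done
None
```

The red canister now stands on the rack's floor between green and yellow, and I handed the job in at about 13.7 s of the 56 s allowed. I gripped green and slid it about 36 mm one way, pushing white along. I then slid yellow about 29 mm the other way, pushing grey along. Red went into the gap of about 65 mm and was lowered to floor contact before release. The highest wrist force I read was about 12 N, at that contact.

**Last checks (scene camera):**
- **Red:** the lid top is at 78.1 mm, which is right for standing on the 6 mm floor. Its yaw is -5.9°, against about -5.7° for the row.
- **Spacing:** there is about 9 mm free on each side of red.
- **Neighbours:** green, yellow, white and grey are all upright at the same height, and the robot is touching nothing.

**Disagreements:** the top and scene cameras differ by about 2.5 mm in y. Single yaw readings scatter by about 1°; yellow read -7.1° in the last picture but between -5.2° and -6.1° before. In the last top view my colour masks caught only the label squares of red, green and yellow, so their yaw comes from the scene camera alone.

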